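# Load bonded lens tubes into the slot of a curing magazine

### The arm

A 7-joint arm with a two-finger parallel gripper is mounted at the origin on a cart in front of the work surface, level with it; the furniture and walls round the work are solid. World frame = base frame: x ahead of the robot, y to its left, z up, the work surface at z = 0. Lengths are in m, angles in rad, forces in N, time in s.
With the tool pointing down it reaches from about 0.4 to 0.875 m from the base axis. Payload 6.5 kg.
Tool frame: the origin (TCP) lies at the centre of the arm's flange, where the gripper is bolted on; the fingertips stand 173 mm ahead of it and the grasp point (between the pads) lies 155 mm ahead of it; z points along the fingers, y is the line along which they close (so a half turn about z gives the same grasp; the last joint's range is limited). The gripper opens to 85 mm and grips with 20 to 120 N. Pads are 22 mm wide; open, the fingers measure 114 mm over their backs; the gripper's body (76 mm by 85 mm) begins 54 mm behind the grasp point. The pads swing forward as they close: fully open they stand 13 mm farther back than shut.
Start: joints at [1.213, 0.536, -0.004, 1.538, 0.003, 1.067, -0.071], TCP at [0.187, -0.623, 0.405] pointing down, gripper open.
Joint ranges: [-2.7, 2.7], [-0.37, 2.16], [-1.27, 1.26], [0.24, 2.4], [-1.31, 4.45], [0.19, 1.91], [-2.76, 2.76]. Speed limits (rad/s): [2.39, 2.39, 3.14, 3.14, 3.14, 3.14, 3.14].

### API

Orientations are given as a unit quaternion [x, y, z, w].
In Python, from rig import get_obs, eyes, r gives the robot as it stands.
- The arm moves only by the tool send_rows, never from a script. Its argument "rows" is a list of rows, each an object with "travel": the shift along the tool's x, y, z normalised to -1 to 1, where 1 is 0.25 m, a list of three; "dr": the turn, a rotation vector about the tool's x, y, z normalised to -1 to 1, where 1 is 120 degrees, a list of three; "fingers": the closure, from 0 (fully open) to 1 (shut). In form: [{"travel": [x, y, z], "dr": [rx, ry, rz], "fingers": fingers}, ...]. A call has 1 to 10 rows; each row shifts and turns the commanded pose from where the row before left it, along the tool's axes as they then stand; what a row does not reach is not made up. A row lasts 1/10 s, in which the tool goes at most 50 mm and 8.59 degrees, less where a joint would pass 70% of its speed; a pose out of reach is approached as far as the arm can. A call with a number of a shift or a turn outside -1 to 1 is refused whole. A call with a gripper value outside its range is refused whole. The fingers move at their own pace and stop on an object; the grip force is fixed at half the most. Time passes only in rows, so rows that do not move let the fingers close. It gives the time, the measured TCP pose, the force, the opening and the grip force at its end, in the units of the state.
- get_obs(): the state, without advancing time (a new reading comes with each control period).
- eyes.snapshot(name): name is "side" or "top"; returns the picture (384x512x3 uint8, red, green, blue); there is no depth.
- eyes.camera_model(name): a dict with "mtx" (3x3 intrinsics, pixels), "rvec" (rotation vector, rad) and "tvec" (3), from world to camera coordinates, as OpenCV has them. Camera axes: x right, y down, z forward; pixel columns grow to the right and rows downward; lengths in m; the calibration is good to about 2 mm. A picture is of the moment at which its call begins. camera_model takes no time and is no camera call.
- r.sign_off(): hands the job in; it is judged then, once.
The state is a dict: "time": time; "q": joint angles; "qd": joint speeds; "tau": joint torques, N m; "position": TCP position; "orientation": TCP orientation; "force": force on the tool from outside, world axes, zero at the start; "moment": the same for the moment, N m; "gripper_width": finger opening in m; "grasp_force": force on a finger pad.
Only numpy, scipy, OpenCV 4.12 (cv2) and the standard library are available. Lean on these libraries where they do the work, as an engineer would, in place of code of your own. Each camera call takes 0.05 s, during which the arm holds its last target. There are 200 camera calls.

### The job

Three short black lens tubes with freshly bonded lenses, and one taller empty tube, stand on the aluminium loading tray. With the fingertips, push the three short tubes one at a time across the tray and through the narrow gate into the slot, each far enough that the spring pawl snaps shut behind it before you fetch the next; the slot just holds three. The tubes must only be slid, never lifted, picked up or tipped; leave the tall tube where it stands and do not disturb the things lying beside the slot.

Things in the scene. Friction and masses are not known exactly. Their poses are not given: they have to be found in the camera images.
- tray: Fixed aluminium loading tray on the bench. Origin: centre of the gate, at bench height; x runs from the gate along the slot (insertion direction), y to its left, z up. Flat top 12 mm above the bench. The staging plate in front of the gate spans x -134 to 0, y -118 to +118 mm, with a rim 5 mm high on its three outer sides
- gate (a point): Centre of the gate, on the tray's top (x = 0). Gate and slot are 34 mm wide, between black rails 10 mm high. Two black fences, also 10 mm high (top 22 mm above the bench), lead to it: 8 mm thick, they flare from (-3, +-22) to (-36, +-113) mm of the tray. Fingertips 25 mm above the bench clear fences, rails and pawl and still push the tubes
- slot_end (a point): Middle of the foot of the stop block that closes the slot, 125 mm past the gate; the block's top is 26 mm above the bench
- pawl (a joint): Steel spring pawl in the left (+y) rail just past the gate, turning about an upright pin at (10, 20) mm of the tray. 0 = shut, tip across the slot. A tube pushed along the slot swings it aside into the rail (0.45 rad = flush, under 1.5 N of push); it springs shut once the tube's centre is about 47 mm past the gate and then blocks the way back
- pawl_tip (a point): Tip of the pawl, 26 mm from its pin; when shut at (34, 8) mm of the tray. The pawl's top is 21.5 mm above the bench
- tube_1: short black lens tube, 30 mm diameter, 28 mm tall, about 60 g, open at the top with a glass lens inside, standing upright on the tray. Origin: centre of its underside, z up. With three in the slot their centres stand at most 110, 80 and 50 mm past the gate
- tube_2: short black lens tube, the same as tube_1
- tube_3: short black lens tube, the same as tube_1
- tall_tube: taller black lens tube, 30 mm diameter, 40 mm tall, without a lens, upright on the tray among the short ones; stays where it is. Origin: centre of its underside
- mounting_base: small black mounting base (a flat bar with a slot), 25x50x10 mm, lying on the bench to the left of the slot; bystander. Origin: centre of its underside
- tweezers: steel tweezers, 120x14x9 mm, lying on the bench to the right of the slot; bystander. Origin: centre of its underside

How it is judged:
By the outcome, as a careful person would: the job done as asked, in the order asked, and still so for the second after the job is handed in, with the robot touching nothing.
It also fails if it takes over 67 s, if anything falls off the work surface, if the arm or the gripper's body presses on something with over 40 N, if the wrist force passes 120 N, or if a joint passes its speed limit or range.

## Working session

There is one attempt and no reset: what is moved stays moved. The work goes in short steps, Python scripts to look and compute and a tool call to move; the robot and the scene stay as the last step left them, time stands still between calls to the robot, and variables do not carry over. Pictures are saved under pics/ and viewed, at most 10 in all, crops included, and the job is handed in when it is done.

Besides the shell and the picture viewer there is one more tool, called after ">>>" by a JSON object that holds its "op" and its "data". send_rows: Moves the arm, as the interface text tells. Scaled input: -1 to 1 covers 0.25 m each way for a shift and 120 degrees each way for a turn. Its arguments: {"type":"object","properties":{"rows":{"type":"array","items":{"type":"object","properties":{"travel":{"type":"array","items":{"type":"number"}},"dr":{"type":"array","items":{"type":"number"}},"fingers":{"type":"number"}}}}},"required":["rows"]}

```bash
mkdir -p pics; python3 - <<'E'
from rig import get_obs, eyes, r
import cv2
o=get_obs();print({k:o[k] for k in("time","position","orientation","gripper_width","force")})
for n in("top","side"):
    cv2.imwrite(f"pics/{n}0.png",cv2.resize(eyes.snapshot(n)[:,:,::-1],(800,600),interpolation=cv2.INTER_CUBIC));print(eyes.camera_model(n))
E
```

```text
{'time': 0.0, 'position': array([ 0.1869009 , -0.62220169,  0.40379385]), 'orientation': array([ 9.89369740e-01,  1.45419171e-01, -1.81126954e-04, -8.66003181e-04]), 'gripper_width': 0.0854639886993074, 'force': array([-0.4790521 , -0.86297345,  0.02805132])}
{'mtx': array([[467.42949374,   0.        , 256.09418828],
       [  0.        , 467.42949374, 194.59409465],
       [  0.        ,   0.        ,   1.        ]]), 'rvec': array([ 2.11912089, -2.15498114,  0.18222197]), 'tvec': array([0.01075354, 0.58380846, 0.80514023])}
{'mtx': array([[497.31878473,   0.        , 247.98546362],
       [  0.        , 497.31878473, 189.03297197],
       [  0.        ,   0.        ,   1.        ]]), 'rvec': array([ 0.49566189, -2.45486305,  1.50338657]), 'tvec': array([0.51094164, 0.12846431, 0.74256933])}
```

View pics/top0.png

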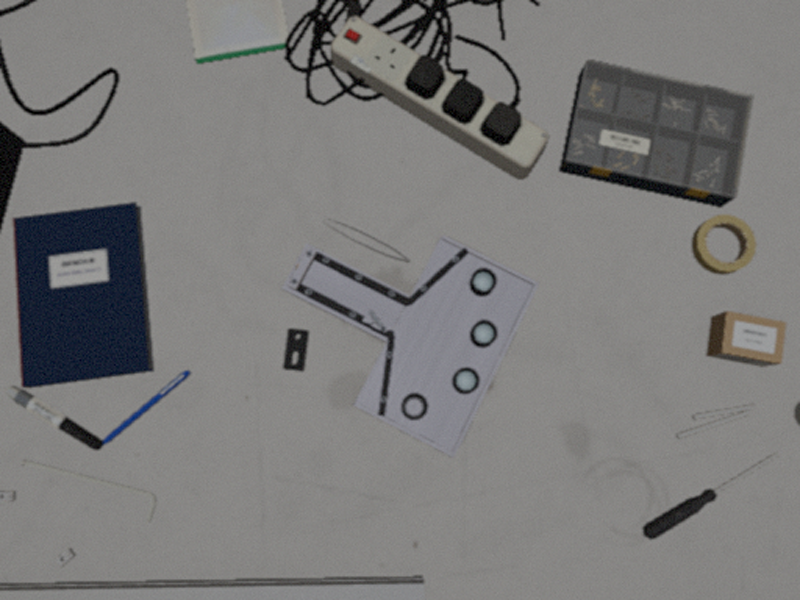

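View pics/side0.png

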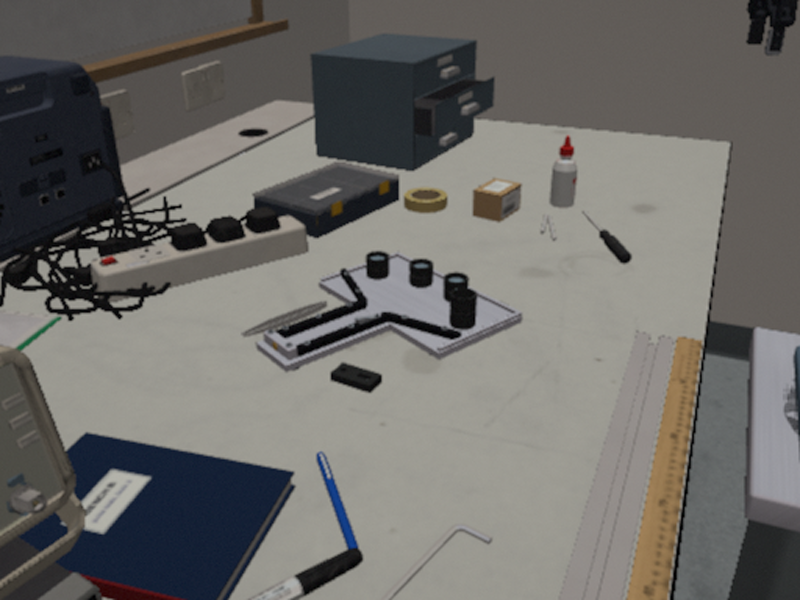

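```bash
python3 - <<'E'
import cv2
from rig import eyes
im=eyes.snapshot("top")[:,:,::-1]
cv2.imwrite("pics/crop.png",cv2.resize(im[145:295,175:350],None,fx=4,fy=4,interpolation=cv2.INTER_CUBIC))
E
```

```text
(no output)
```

View pics/crop.png

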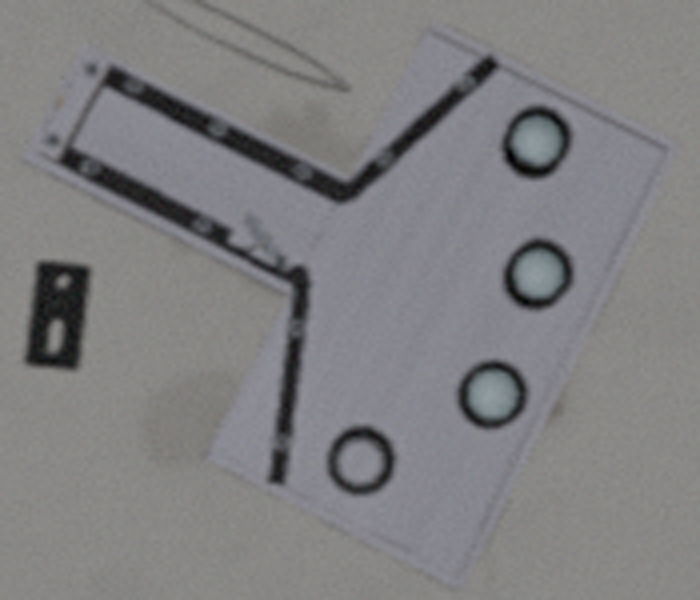

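```bash
cat > h.py <<'E'
import numpy as np, cv2
from rig import eyes
from scipy.optimize import least_squares
def cam(n):
    m=eyes.camera_model(n);return m["mtx"],cv2.Rodrigues(m["rvec"])[0],m["tvec"]
def ray(n,uv,z):
    K,R,t=cam(n);c=-R.T@t;d=R.T@np.linalg.solve(K,[*uv,1]);return c+d*(z-c[2])/d[2]
def c2o(p,x0=175,y0=145,s=4): return ((p[0]+.5)/s-.5+x0,(p[1]+.5)/s-.5+y0)
E
python3 - <<'E'
from h import *
pts=[((668,148),(-134,-118,17)),((457,586),(-134,118,17)),((430,28),(0,-118,17)),((212,458),(0,118,12)),((490,62),(-36,-113,22)),((278,480),(-36,113,22)),((110,70),(125,-17,22)),((66,158),(125,17,22))]
W=np.array([ray("top",c2o(p),q[2]/1e3)[:2] for p,q in pts]);T=np.array([q[:2] for p,q in pts])/1e3
def f(a):
    c,s=np.cos(a[2]),np.sin(a[2]);return (a[:2]+T@np.array([[c,s],[-s,c]])-W).ravel()
b=min((least_squares(f,[.6,0,k]) for k in range(6)),key=lambda r:r.cost)
print(b.x,np.degrees(b.x[2]));print((b.fun.reshape(-1,2)*1e3).round(1))
np.save("tray.npy",b.x)
c,s=np.cos(b.x[2]),np.sin(b.x[2]);R=np.array([[c,-s],[s,c]])
for p,z in(((536.5,142),.04),((538,273.5),.04),((492.5,394),.04),((361,460),.052)):
    w=ray("top",c2o(p),z)[:2];print("w",w.round(4),"tray",((w-b.x[:2])@R*1e3).round(1))
print("slot end",b.x[:2]+R@[.125,0])
E
```

```text
[0.57239506 0.00473163 1.07972278] 61.86355849055731
[[ 1.8 -6.6]
 [-3.8 -1.6]
 [ 4.3 -0.2]
 [-0.7  4.6]
 [ 1.4 -1.7]
 [-2.5  1.3]
 [-6.4  4.4]
 [ 5.9 -0.2]]
w [ 0.6109 -0.0972] tray [-71.7 -82. ]
w [ 0.5495 -0.0957] tray [-99.4 -27.2]
w [ 0.4949 -0.0731] tray [-105.2   31.7]
w [ 0.4659 -0.0126] tray [-65.5  85.7]
slot end [0.63134166 0.11496002]
```

```bash
python3 - <<'E'
from h import *
pts=[((668,148),(-134,-118,17),(-1,-1)),((457,586),(-134,118,17),(-1,1)),((430,28),(0,-118,17),(0,-1)),((212,458),(0,118,15),(0,1)),((490,62),(-36,-113,22),(0,0)),((278,480),(-36,113,22),(0,0)),((88,114),(125,0,19),(0,0)),((320,234),(-3,0,22),(0,0))]
W=np.array([ray("top",c2o(p),q[2]/1e3)[:2] for p,q,_ in pts]);T=np.array([q[:2] for p,q,_ in pts])/1e3
E=np.array([e for *_,e in pts])
def f(a):
    c,s=np.cos(a[2]),np.sin(a[2]);return (a[:2]+(T+E*a[3])@np.array([[c,s],[-s,c]])-W).ravel()
b=min((least_squares(f,[.6,0,k,0]) for k in range(6)),key=lambda r:r.cost)
x=b.x;print(x,np.degrees(x[2]));c,s=np.cos(x[2]),np.sin(x[2]);R=np.array([[c,-s],[s,c]])
print((b.fun.reshape(-1,2)@R*1e3).round(1))
np.save("tray.npy",x)
for p,z in(((536.5,142),.04),((538,273.5),.04),((492.5,394),.04),((361,460),.052)):
    w=ray("top",c2o(p),z)[:2];print("w",w.round(4),"tray",((w-x[:2])@R*1e3).round(1))
K,Rc,t=cam("top");print("cam",-Rc.T@t)
E
```

```text
[ 0.57209903  0.00441125  1.08065359 -0.00382157] 61.91688966897779
[[-1.5 -0.8]
 [ 0.1 -1.2]
 [ 1.6  0.1]
 [ 3.3 -0.9]
 [-1.2 -1.9]
 [-0.6  2.9]
 [ 0.7  1.7]
 [-2.5  0.3]]
w [ 0.6109 -0.0972] tray [-71.4 -82.1]
w [ 0.5495 -0.0957] tray [-99.  -27.2]
w [ 0.4949 -0.0731] tray [-104.8   31.7]
w [ 0.4659 -0.0126] tray [-65.   85.7]
cam [0.44327854 0.00603365 0.89031819]
```

```bash
cat >> h.py <<'E'
from rig import get_obs
from scipy.spatial.transform import Rotation as Ro
TR=np.load("tray.npy")[:3]
RT=np.array([[np.cos(TR[2]),-np.sin(TR[2])],[np.sin(TR[2]),np.cos(TR[2])]])
def go(x,y,z,yaw=0):
    """tray mm for the TCP, z world mm, yaw deg of tool x in the tray: print state, turn and travel (after the turn), normalised"""
    o=get_obs();p=o["position"];R=Ro.from_quat(o["orientation"])
    T=Ro.from_euler("z",TR[2]+np.radians(yaw))*Ro.from_euler("x",np.pi)
    tp=np.r_[TR[:2]+RT@[x/1e3,y/1e3],z/1e3]
    print("t %.2f"%o["time"],"tray",((p[:2]-TR[:2])@RT*1e3).round(1),"z",(p[2]*1e3).round(1),"w",o["gripper_width"].round(4),"F",o["force"].round(1))
    print("dr",((R.inv()*T).as_rotvec()/np.radians(120)).round(4),"travel",(T.inv().apply(tp-p)/.25).round(4))
E
python3 -c "
from h import *
go(-132,-27,270)"
```

```text
Traceback (most recent call last):
  File "h.py", line 18, in go
    print("t %.2f"%o["time"],"tray",((p[:2]-TR[:2])@RT*1e3).round(1),"z",(p[2]*1e3).round(1),"w",o["gripper_width"].round(4),"F",o["force"].round(1))
                                                                                                 ^^^^^^^^^^^^^^^^^^^^^^^^
AttributeError: 'float' object has no attribute 'round'
```

```bash
sed -i 's/o\["gripper_width"\].round(4)/round(o["gripper_width"],4)/' h.py
python3 -c "
from h import *
go(-132,-27,270)"
```

```text
t 0.15 tray [-734.2   44.8] z 404.0 w 0.0854 F [-0.3 -0.2 -0.1]
dr [-6.000e-04 -2.000e-04 -3.766e-01] travel [2.4089 0.2872 0.5361]
```

>>> {"op": "send_rows", "data": {"rows": [{"travel": [0,0,0],"dr": [0,0,-0.0628],"fingers": 0.74},{"travel": [0,0,0],"dr": [0,0,-0.0628],"fingers": 0.74},{"travel": [0,0,0],"dr": [0,0,-0.0628],"fingers": 0.74},{"travel": [0,0,0],"dr": [0,0,-0.0628],"fingers": 0.74},{"travel": [0,0,0],"dr": [0,0,-0.0628],"fingers": 0.74},{"travel": [0,0,0],"dr": [0,0,-0.0628],"fingers": 0.74},{"travel": [0.17,0.02,0.0],"dr": [0,0,0],"fingers": 0.74},{"travel": [0.17,0.02,0.0],"dr": [0,0,0],"fingers": 0.74},{"travel": [0.17,0.02,0.0],"dr": [0,0,0],"fingers": 0.74},{"travel": [0.17,0.02,0.0],"dr": [0,0,0],"fingers": 0.74}]}}

```text
time: 1.15
position: [0.2853, -0.4804, 0.4045]
orientation: [0.858, 0.514, 0.0, -0.0]
force: [1.3, -0.2, 0.1]
gripper_width: 0.0221
grasp_force: 0.0
```

>>> {"op": "send_rows", "data": {"rows": [{"travel": [0.17,0.02,0.05],"dr": [0,0,0],"fingers": 0.74},{"travel": [0.17,0.02,0.05],"dr": [0,0,0],"fingers": 0.74},{"travel": [0.17,0.02,0.05],"dr": [0,0,0],"fingers": 0.74},{"travel": [0.17,0.02,0.05],"dr": [0,0,0],"fingers": 0.74},{"travel": [0.17,0.02,0.05],"dr": [0,0,0],"fingers": 0.74},{"travel": [0.17,0.02,0.05],"dr": [0,0,0],"fingers": 0.74},{"travel": [0.17,0.02,0.05],"dr": [0,0,0],"fingers": 0.74},{"travel": [0.17,0.02,0.05],"dr": [0,0,0],"fingers": 0.74},{"travel": [0.17,0.02,0.05],"dr": [0,0,0],"fingers": 0.74},{"travel": [0,0,0],"dr": [0,0,0],"fingers": 0.74}]}}

```text
time: 2.15
position: [0.5068, -0.1589, 0.291]
orientation: [0.855, 0.519, 0.001, -0.002]
force: [-0.2, 0.3, 0.8]
gripper_width: 0.022
grasp_force: 0.0
```

```bash
python3 -c "
from h import *
go(-132,-27,270)"
```

```text
t 2.15 tray [-174.8  -19.3] z 291.0 w 0.022 F [-0.2  0.3  0.8]
dr [-0.0007 -0.002   0.0048] travel [0.1713 0.0308 0.084 ]
```

>>> {"op": "send_rows", "data": {"rows": [{"travel": [0.09,0.015,0.04],"dr": [0,-0.002,0.005],"fingers": 0.74},{"travel": [0.08,0.015,0.044],"dr": [0,0,0],"fingers": 0.74},{"travel": [0,0,0.09],"dr": [0,0,0],"fingers": 0.74},{"travel": [0,0,0.09],"dr": [0,0,0],"fingers": 0.74},{"travel": [0,0,0.06],"dr": [0,0,0],"fingers": 0.74},{"travel": [0,0,0.03],"dr": [0,0,0],"fingers": 0.74},{"travel": [0,0,0],"dr": [0,0,0],"fingers": 0.74}]}}

```text
time: 2.85
position: [0.5305, -0.1322, 0.2029]
orientation: [0.86, 0.51, -0.002, 0.001]
force: [-0.0, -0.0, 0.3]
gripper_width: 0.0223
grasp_force: 0.0
```

```bash
python3 -c "
from h import *
go(-100,-27,201)
a=eyes.snapshot('side')[145:245,195:345,::-1]; b=eyes.snapshot('top')[145:295,175:350,::-1]
cv2.imwrite('pics/s1.png',cv2.resize(a,None,fx=5,fy=5,interpolation=2))
"
```

```text
t 2.85 tray [-140.1  -27.6] z 202.9 w 0.0223 F [-0.  -0.   0.3]
dr [-0.0007  0.0022 -0.005 ] travel [ 0.1605 -0.0024  0.0076]
```

View pics/s1.png

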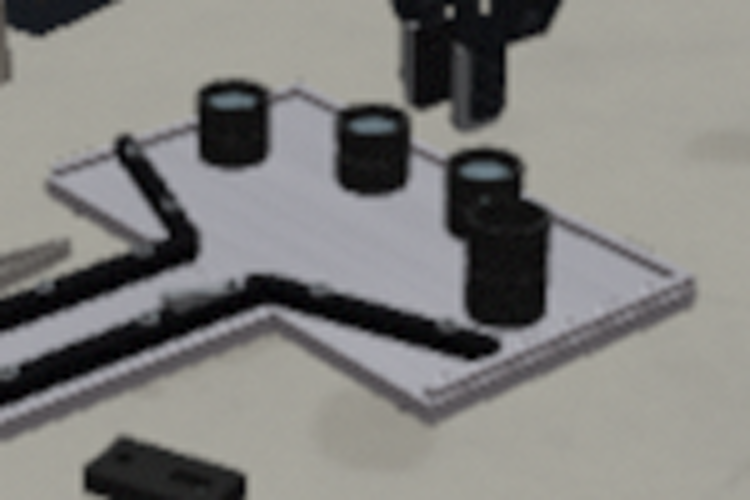

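```bash
python3 -c "
from h import *
K,R,t=cam('side')
for z in(28,32,36):
  for x,y in((-129,-16.5),(-129,-38.5),(-99,-27)):
    w=np.r_[TR[:2]+RT@[x/1e3,y/1e3],z/1e3];c=K@(R@w+t);c=c[:2]/c[2];print(z,x,y,((c-[195,145]+.5)*5).round())
"
```

```text
28 -129 -16.5 [448. 138.]
28 -129 -38.5 [412. 120.]
28 -99 -27 [375. 149.]
32 -129 -16.5 [448. 129.]
32 -129 -38.5 [412. 112.]
32 -99 -27 [375. 140.]
36 -129 -16.5 [448. 120.]
36 -129 -38.5 [412. 103.]
36 -99 -27 [376. 131.]
```

>>> {"op": "send_rows", "data": {"rows": [{"travel": [0,0,0.02],"dr": [0,0.002,-0.005],"fingers": 0.74},{"travel": [0.04,0,0],"dr": [0,0,0],"fingers": 0.74},{"travel": [0.03,-0.002,0],"dr": [0,0,0],"fingers": 0.74},{"travel": [0.03,0,0],"dr": [0,0,0],"fingers": 0.74},{"travel": [0.03,-0.013,0],"dr": [0,0,0],"fingers": 0.74},{"travel": [0.03,-0.013,0],"dr": [0,0,0],"fingers": 0.74},{"travel": [0.03,-0.013,0],"dr": [0,0,0],"fingers": 0.74},{"travel": [0.03,-0.013,0],"dr": [0,0,0],"fingers": 0.74},{"travel": [0.03,-0.013,0],"dr": [0,0,0],"fingers": 0.74},{"travel": [0,0,0],"dr": [0,0,0],"fingers": 0.74}]}}

```text
time: 3.95
position: [0.5456, -0.0672, 0.1986]
orientation: [0.857, 0.515, 0.0, -0.0]
force: [0.5, -0.9, 0.3]
gripper_width: 0.0224
grasp_force: 0.0
```

```bash
python3 -c "
from h import *
go(-56,0,198)
a=eyes.snapshot('side')[145:245,195:345,::-1]; b=eyes.snapshot('top')[145:295,175:350,::-1]
a=cv2.resize(a,(500,333),interpolation=2);b=cv2.resize(b,(525,450),interpolation=2)
c=np.zeros((600,800,3),np.uint8)
b=cv2.resize(eyes.snapshot('top')[150:285,215:350,::-1],(400,400),interpolation=2);a=cv2.resize(eyes.snapshot('side')[150:230,210:310,::-1],(400,320),interpolation=2)
c[:400,:400]=b;c[:320,400:]=a;cv2.imwrite('pics/c2.png',c[:400])
"
```

```text
t 3.95 tray [-75.6 -10.3] z 198.6 w 0.0224 F [ 0.5 -0.9  0.3]
dr [-0.0002 -0.0004  0.0012] travel [ 0.0786 -0.0413  0.0025]
```

View pics/c2.png

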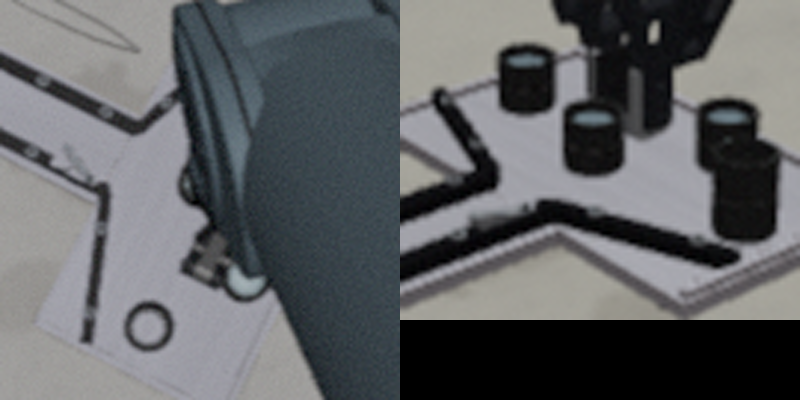

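```bash
cat >>h.py <<'E'
def tr(n,uv,z): return ((ray(n,uv,z/1e3)[:2]-TR[:2])@RT*1e3).round(1)
E
python3 -c "
from h import *
P=lambda x,y:c2o((x-400,y),210,150,4)
print('tube',tr('side',P(594,115),40),'undisturbed A',tr('side',P(527,60),40),'C',tr('side',P(728,113),40),'tall',tr('side',P(745,157),52))
print('fence corners',tr('side',P(494,168),22),tr('side',P(544,207),22))
"
```

```text
tube [-53.5  -8.4] undisturbed A [-68.8 -80.5] C [-104.4   31.5] tall [-61.6  87.8]
fence corners [ -3.4 -23. ] [ 2.6 23.1]
```

>>> {"op": "send_rows", "data": {"rows": [{"travel": [0.027,-0.014,0],"dr": [0,0,0],"fingers": 0.74},{"travel": [0.027,-0.014,0],"dr": [0,0,0],"fingers": 0.74},{"travel": [0.027,-0.014,0],"dr": [0,0,0],"fingers": 0.74},{"travel": [0,0,0],"dr": [0,0,0],"fingers": 0.74},{"travel": [-0.032,0,-0.006],"dr": [0,0,0],"fingers": 0.9},{"travel": [0,0,0],"dr": [0,0,0],"fingers": 0.9},{"travel": [0,0,0],"dr": [0,0,0],"fingers": 0.9}]}}

```text
time: 4.85
position: [0.5418, -0.0541, 0.2002]
orientation: [0.858, 0.514, -0.0, 0.0]
force: [-0.0, -0.0, -0.5]
gripper_width: 0.0085
grasp_force: 0.0
```

```bash
python3 -c "
from h import *
go(-58,0,200)"
```

```text
t 4.85 tray [-65.9  -0.9] z 200.2 w 0.0085 F [-0.  -0.  -0.5]
dr [ 0.0001  0.0002 -0.0005] travel [ 0.0316 -0.0035  0.0007]
```

>>> {"op": "send_rows", "data": {"rows": [{"travel": [0.03,-0.004,0],"dr": [0,0,0],"fingers": 0.9},{"travel": [0.03,0,0],"dr": [0,0,0],"fingers": 0.9},{"travel": [0.03,0,0],"dr": [0,0,0],"fingers": 0.9},{"travel": [0.03,0,0],"dr": [0,0,0],"fingers": 0.9},{"travel": [0.03,0,0],"dr": [0,0,0],"fingers": 0.9},{"travel": [0,0,0],"dr": [0,0,0],"fingers": 0.9}]}}

```text
time: 5.45
position: [0.5594, -0.018, 0.2002]
orientation: [0.857, 0.515, 0.001, -0.0]
force: [-0.3, -0.2, 0.1]
gripper_width: 0.0087
grasp_force: 0.0
```

```bash
python3 -c "
from h import *
go(0,0,200)
a=cv2.resize(eyes.snapshot('side')[150:250,160:310,::-1],None,fx=5,fy=5,interpolation=2)
cv2.imwrite('pics/c3.png',a)
"
```

```text
t 5.45 tray [-25.7   0.7] z 200.2 w 0.0087 F [-0.3 -0.2  0.1]
dr [ 0.0001 -0.0006  0.0011] travel [0.1029 0.0027 0.0007]
```

View pics/c3.png

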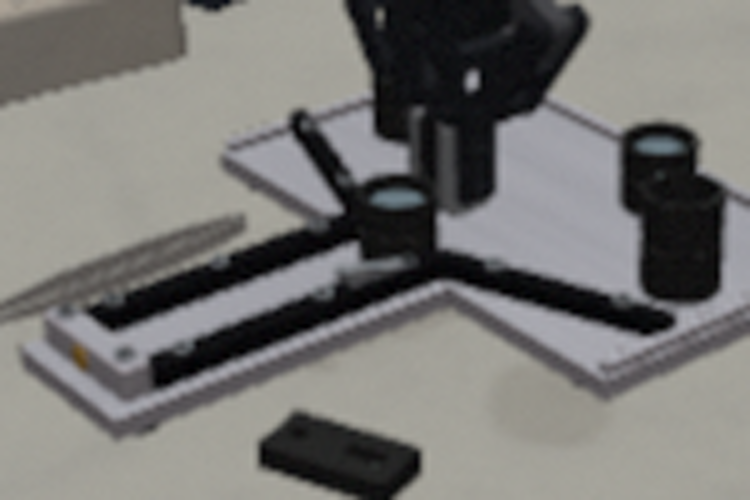

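>>> {"op": "send_rows", "data": {"rows": [{"travel": [0.03,0.003,0],"dr": [0,0,0],"fingers": 0.9},{"travel": [0.03,0,0],"dr": [0,0,0],"fingers": 0.9},{"travel": [0.03,0,0],"dr": [0,0,0],"fingers": 0.9},{"travel": [0.03,0,0],"dr": [0,0,0],"fingers": 0.9},{"travel": [0.03,0,0],"dr": [0,0,0],"fingers": 0.9},{"travel": [0.03,0,0],"dr": [0,0,0],"fingers": 0.9}]}}

```text
time: 6.1
position: [0.5809, 0.0204, 0.2001]
orientation: [0.857, 0.515, 0.0, -0.0]
force: [-0.1, -0.4, -0.9]
gripper_width: 0.0085
grasp_force: 0.1
```

>>> {"op": "send_rows", "data": {"rows": [{"travel": [0.03,0,0],"dr": [0,0,0],"fingers": 0.9},{"travel": [0.03,0,0],"dr": [0,0,0],"fingers": 0.9},{"travel": [0.03,0,0],"dr": [0,0,0],"fingers": 0.9},{"travel": [0.03,0,0],"dr": [0,0,0],"fingers": 0.9},{"travel": [0.03,0,0],"dr": [0,0,0],"fingers": 0.9},{"travel": [0.03,0,0],"dr": [0,0,0],"fingers": 0.9},{"travel": [0.03,0,0],"dr": [0,0,0],"fingers": 0.9},{"travel": [0,0,0],"dr": [0,0,0],"fingers": 0.9}]}}

```text
time: 6.9
position: [0.6057, 0.0676, 0.2002]
orientation: [0.857, 0.515, 0.001, -0.0]
force: [0.3, 0.2, -0.1]
gripper_width: 0.0084
grasp_force: 0.0
```

```bash
python3 -c "
from h import *
go(75,0,200)
a=cv2.resize(eyes.snapshot('side')[150:250,160:310,::-1],None,fx=5,fy=5,interpolation=2)
cv2.imwrite('pics/c4.png',a)
"
```

```text
t 6.90 tray [71.5  0.1] z 200.2 w 0.0084 F [ 0.3  0.2 -0.1]
dr [ 0.0001 -0.0006  0.0009] travel [0.0139 0.0003 0.0008]
```

View pics/c4.png

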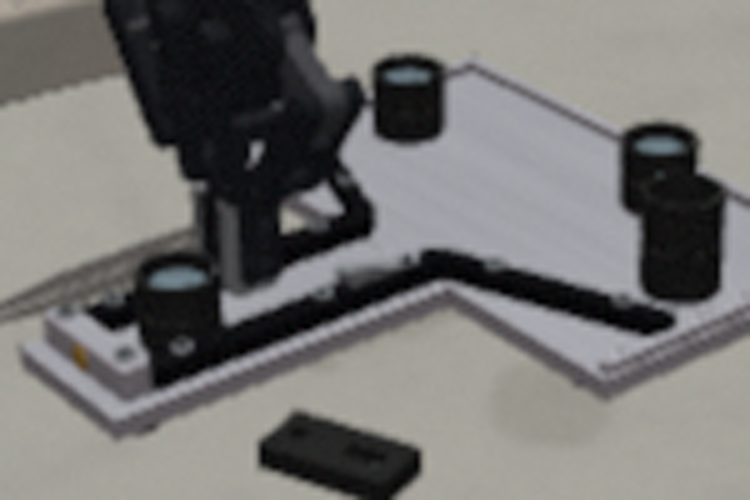

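>>> {"op": "send_rows", "data": {"rows": [{"travel": [-0.03,0,0],"dr": [0,0,0],"fingers": 0.9},{"travel": [0,0,-0.14],"dr": [0,0,0],"fingers": 0.9},{"travel": [0,0,-0.14],"dr": [0,0,0],"fingers": 0.9},{"travel": [-0.14,-0.026,0],"dr": [0,0,0],"fingers": 0.74},{"travel": [-0.14,-0.026,0],"dr": [0,0,0],"fingers": 0.74},{"travel": [-0.14,-0.026,0],"dr": [0,0,0],"fingers": 0.74},{"travel": [-0.14,-0.026,0],"dr": [0,0,0],"fingers": 0.74},{"travel": [-0.14,-0.026,0],"dr": [0,0,0],"fingers": 0.74},{"travel": [-0.12,0,0],"dr": [0,0,0],"fingers": 0.74},{"travel": [0,0,0],"dr": [0,0,0],"fingers": 0.74}]}}

```text
time: 7.95
position: [0.4736, -0.1112, 0.2698]
orientation: [0.859, 0.511, -0.002, 0.0]
force: [0.0, -0.3, 0.3]
gripper_width: 0.0219
grasp_force: 0.0
```

```bash
python3 -c "
from h import *
go(-140,32,199)"
```

```text
t 7.95 tray [-148.4   32.5] z 269.8 w 0.0219 F [ 0.  -0.3  0.3]
dr [-0.0007  0.0019 -0.0035] travel [0.0334 0.0019 0.2832]
```

>>> {"op": "send_rows", "data": {"rows": [{"travel": [0.02,0,0.12],"dr": [0,0.002,-0.0035],"fingers": 0.74},{"travel": [0.013,0.002,0.12],"dr": [0,0,0],"fingers": 0.74},{"travel": [0,0,0.043],"dr": [0,0,0],"fingers": 0.74},{"travel": [0,0,0],"dr": [0,0,0],"fingers": 0.74},{"travel": [0.03,0,0],"dr": [0,0,0],"fingers": 0.74},{"travel": [0.026,0,0],"dr": [0,0,0],"fingers": 0.74},{"travel": [0,0,0],"dr": [0,0,0],"fingers": 0.74}]}}

```text
time: 8.65
position: [0.4887, -0.0853, 0.2006]
orientation: [0.855, 0.518, 0.003, -0.001]
force: [0.2, 0.2, -0.0]
gripper_width: 0.022
grasp_force: 0.0
```

```bash
python3 -c "
from h import *
go(-57,0,199)"
```

```text
t 8.65 tray [-118.4   31.3] z 200.6 w 0.022 F [ 0.2  0.2 -0. ]
dr [ 0.0011 -0.0028  0.0045] travel [0.2458 0.1254 0.0063]
```

>>> {"op": "send_rows", "data": {"rows": [{"travel": [0.031,0.0157,0.003],"dr": [0,0,0],"fingers": 0.74},{"travel": [0.031,0.0157,0],"dr": [0,0,0],"fingers": 0.74},{"travel": [0.031,0.0157,0],"dr": [0,0,0],"fingers": 0.74},{"travel": [0.031,0.0157,0],"dr": [0,0,0],"fingers": 0.74},{"travel": [0.031,0.0157,0],"dr": [0,0,0],"fingers": 0.74},{"travel": [0.031,0.0157,0],"dr": [0,0,0],"fingers": 0.74},{"travel": [0.031,0.0157,0],"dr": [0,0,0],"fingers": 0.74},{"travel": [0.029,0.0157,0],"dr": [0,0,0],"fingers": 0.74},{"travel": [0,0,0],"dr": [0,0,0],"fingers": 0.74}]}}

```text
time: 9.55
position: [0.545, -0.0456, 0.199]
orientation: [0.855, 0.518, 0.003, -0.001]
force: [-0.6, -0.2, -0.4]
gripper_width: 0.0221
grasp_force: 0.0
```

>>> {"op": "send_rows", "data": {"rows": [{"travel": [-0.032,0,-0.004],"dr": [0,0,0],"fingers": 0.9},{"travel": [0,0,0],"dr": [0,0,0],"fingers": 0.9},{"travel": [0,0,0],"dr": [0,0,0],"fingers": 0.9}]}}

```text
time: 9.85
position: [0.5397, -0.0547, 0.1999]
orientation: [0.856, 0.517, 0.001, -0.001]
force: [0.5, 0.4, 0.5]
gripper_width: 0.0083
grasp_force: 0.0
```

```bash
python3 -c "
from h import *
go(50,0,200)"
```

```text
t 9.85 tray [-67.4   0.8] z 199.9 w 0.0083 F [0.5 0.4 0.5]
dr [-0.0001 -0.0017  0.003 ] travel [ 0.4695  0.0031 -0.0005]
```

>>> {"op": "send_rows", "data": {"rows": [{"travel": [0.03,0.003,0],"dr": [0,-0.001,0.003],"fingers": 0.9},{"travel": [0.03,0,0],"dr": [0,0,0],"fingers": 0.9},{"travel": [0.03,0,0],"dr": [0,0,0],"fingers": 0.9},{"travel": [0.03,0,0],"dr": [0,0,0],"fingers": 0.9},{"travel": [0.03,0,0],"dr": [0,0,0],"fingers": 0.9},{"travel": [0.03,0,0],"dr": [0,0,0],"fingers": 0.9},{"travel": [0.03,0,0],"dr": [0,0,0],"fingers": 0.9},{"travel": [0.03,0,0],"dr": [0,0,0],"fingers": 0.9}]}}

```text
time: 10.65
position: [0.5693, -0.0009, 0.2001]
orientation: [0.857, 0.515, 0.001, -0.0]
force: [-0.6, -1.0, -0.1]
gripper_width: 0.0085
grasp_force: 0.5
```

>>> {"op": "send_rows", "data": {"rows": [{"travel": [0.03,0,0],"dr": [0,0,0],"fingers": 0.9},{"travel": [0.03,0,0],"dr": [0,0,0],"fingers": 0.9},{"travel": [0.03,0,0],"dr": [0,0,0],"fingers": 0.9},{"travel": [0.03,0,0],"dr": [0,0,0],"fingers": 0.9},{"travel": [0.03,0,0],"dr": [0,0,0],"fingers": 0.9},{"travel": [0.03,0,0],"dr": [0,0,0],"fingers": 0.9},{"travel": [0.03,0,0],"dr": [0,0,0],"fingers": 0.9},{"travel": [0.015,0,0],"dr": [0,0,0],"fingers": 0.9},{"travel": [0,0,0],"dr": [0,0,0],"fingers": 0.9}]}}

```text
time: 11.55
position: [0.5956, 0.0493, 0.2001]
orientation: [0.857, 0.515, 0.001, -0.001]
force: [-0.3, -0.2, -0.2]
gripper_width: 0.0085
grasp_force: 0.0
```

```bash
python3 -c "
from h import *
go(50,0,200)
a=cv2.resize(eyes.snapshot('side')[150:250,160:310,::-1],None,fx=5,fy=5,interpolation=2)
cv2.imwrite('pics/c5.png',a)
"
```

```text
t 11.55 tray [50.7  0.4] z 200.1 w 0.0085 F [-0.3 -0.2 -0.2]
dr [-0.     -0.0013  0.0011] travel [-0.0028  0.0018  0.0006]
```

View pics/c5.png

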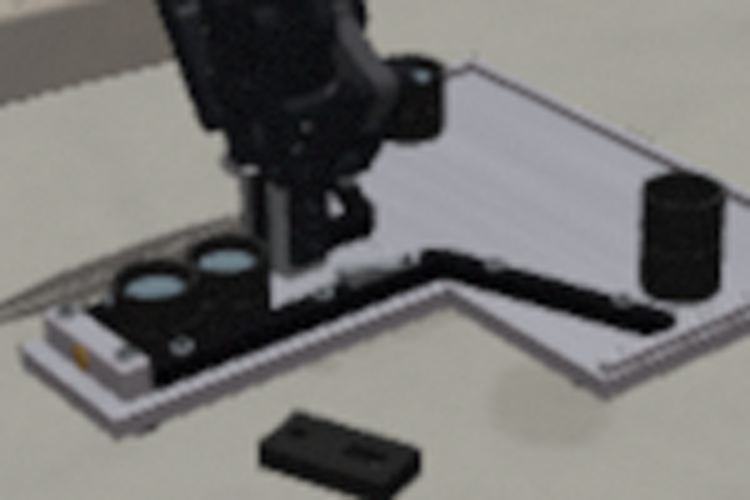

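>>> {"op": "send_rows", "data": {"rows": [{"travel": [-0.03,0,0],"dr": [0,0,0],"fingers": 0.9},{"travel": [0,0,-0.14],"dr": [0,0,0],"fingers": 0.9},{"travel": [0,0,-0.14],"dr": [0,0,0],"fingers": 0.74},{"travel": [-0.14,0.12,-0.02],"dr": [0,0,0],"fingers": 0.74},{"travel": [-0.14,0.12,0],"dr": [0,0,0],"fingers": 0.74},{"travel": [-0.14,0.12,0],"dr": [0,0,0],"fingers": 0.74},{"travel": [-0.14,0.12,0],"dr": [0,0,0],"fingers": 0.74},{"travel": [0,0,0],"dr": [0,0,0],"fingers": 0.74}]}}

```text
time: 12.4
position: [0.6312, -0.1486, 0.2747]
orientation: [0.86, 0.51, -0.001, 0.002]
force: [-1.0, -0.5, -0.6]
gripper_width: 0.0222
grasp_force: 0.0
```

```bash
python3 -c "
from h import *
go(-91,-117,270,60);print(get_obs()['q'].round(2))"
```

```text
t 12.40 tray [-107.2 -124.2] z 274.7 w 0.0222 F [-1.  -0.5 -0.6]
dr [ 5.00e-04  2.40e-03 -5.05e-01] travel [0.0572 0.0417 0.0187]
[ 0.33  0.7  -0.24  1.62  0.21  0.85 -0.5 ]
```

>>> {"op": "send_rows", "data": {"rows": [{"travel": [0,0,0],"dr": [0,0.002,-0.07],"fingers": 0.74},{"travel": [0,0,0],"dr": [0,0,-0.07],"fingers": 0.74},{"travel": [0,0,0],"dr": [0,0,-0.07],"fingers": 0.74},{"travel": [0,0,0],"dr": [0,0,-0.07],"fingers": 0.74},{"travel": [0,0,0],"dr": [0,0,-0.07],"fingers": 0.74},{"travel": [0,0,0],"dr": [0,0,-0.07],"fingers": 0.74},{"travel": [0,0,0],"dr": [0,0,-0.07],"fingers": 0.74},{"travel": [0,0,0],"dr": [0,0,-0.015],"fingers": 0.74},{"travel": [0,0,0],"dr": [0,0,0],"fingers": 0.74}]}}

```text
time: 13.3
position: [0.6315, -0.1388, 0.2746]
orientation: [0.482, 0.876, 0.003, -0.0]
force: [-0.8, -0.3, 0.2]
gripper_width: 0.0222
grasp_force: 0.0
```

```bash
python3 -c "
from h import *
go(-91,-117,199,60)"
```

```text
t 13.30 tray [ -98.4 -119.8] z 274.6 w 0.0222 F [-0.8 -0.3  0.2]
dr [ 0.0023 -0.0018  0.0041] travel [0.0245 0.0199 0.3025]
```

>>> {"op": "send_rows", "data": {"rows": [{"travel": [0,0.02,0.12],"dr": [0.001,-0.001,0.004],"fingers": 0.74},{"travel": [0,0,0.12],"dr": [0,0,0],"fingers": 0.74},{"travel": [0,0,0.06],"dr": [0,0,0],"fingers": 0.74},{"travel": [0,0,0],"dr": [0,0,0],"fingers": 0.74}]}}

```text
time: 13.7
position: [0.6351, -0.1352, 0.1976]
orientation: [0.485, 0.875, 0.001, -0.002]
force: [0.1, -0.3, -0.1]
gripper_width: 0.022
grasp_force: 0.0
```

```bash
python3 -c "
from h import *
go(-82,-100.5,199,60)
print('line to end');go(-42,-19,199,60)"
```

```text
t 13.70 tray [ -93.5 -121.3] z 197.6 w 0.022 F [ 0.1 -0.3 -0.1]
dr [-0.0002 -0.0019  0.001 ] travel [ 0.095  -0.0018 -0.0054]
line to end
t 13.70 tray [ -93.5 -121.3] z 197.6 w 0.022 F [ 0.1 -0.3 -0.1]
dr [-0.0002 -0.0019  0.001 ] travel [ 0.4574 -0.0262 -0.0054]
```

>>> {"op": "send_rows", "data": {"rows": [{"travel": [0.032,0,-0.004],"dr": [0,-0.001,0],"fingers": 0.74},{"travel": [0.032,-0.002,0],"dr": [0,0,0],"fingers": 0.74},{"travel": [0.032,-0.002,0],"dr": [0,0,0],"fingers": 0.74},{"travel": [0.032,-0.002,0],"dr": [0,0,0],"fingers": 0.74},{"travel": [0.032,-0.002,0],"dr": [0,0,0],"fingers": 0.74},{"travel": [0.032,-0.002,0],"dr": [0,0,0],"fingers": 0.74},{"travel": [0.032,-0.002,0],"dr": [0,0,0],"fingers": 0.74}]}}

```text
time: 14.4
position: [0.6037, -0.0889, 0.201]
orientation: [0.484, 0.875, 0.001, 0.001]
force: [0.4, -0.8, 0.5]
gripper_width: 0.0224
grasp_force: 0.6
```

```bash
python3 -c "
from h import *
go(-42,-19,199,60)"
```

```text
t 14.40 tray [-67.4 -71.8] z 201.0 w 0.0224 F [ 0.4 -0.8  0.5]
dr [0.0016 0.0005 0.0017] travel [ 0.2337 -0.0176  0.008 ]
```

>>> {"op": "send_rows", "data": {"rows": [{"travel": [0.033,-0.0025,0.003],"dr": [0,0,0.001],"fingers": 0.74},{"travel": [0.033,-0.0025,0],"dr": [0,0,0],"fingers": 0.74},{"travel": [0.033,-0.0025,0],"dr": [0,0,0],"fingers": 0.74},{"travel": [0.033,-0.0025,0],"dr": [0,0,0],"fingers": 0.74},{"travel": [0.033,-0.0025,0],"dr": [0,0,0],"fingers": 0.74},{"travel": [0.033,-0.0025,0],"dr": [0,0,0],"fingers": 0.74},{"travel": [0,0,0],"dr": [0,0,0],"fingers": 0.74}]}}

```text
time: 15.1
position: [0.5738, -0.0479, 0.2]
orientation: [0.484, 0.875, 0.001, 0.001]
force: [0.1, -0.9, -0.6]
gripper_width: 0.0224
grasp_force: 0.0
```

```bash
python3 -c "
from h import *
go(-42,-19,199,60)
a=cv2.resize(eyes.snapshot('side')[150:250,160:310,::-1],None,fx=5,fy=5,interpolation=2)
cv2.imwrite('pics/c6.png',a)
"
```

```text
t 15.10 tray [-45.3 -26.2] z 200.0 w 0.0224 F [ 0.1 -0.9 -0.6]
dr [ 0.0013 -0.0002  0.0015] travel [ 0.0315 -0.0028  0.0039]
```

View pics/c6.png

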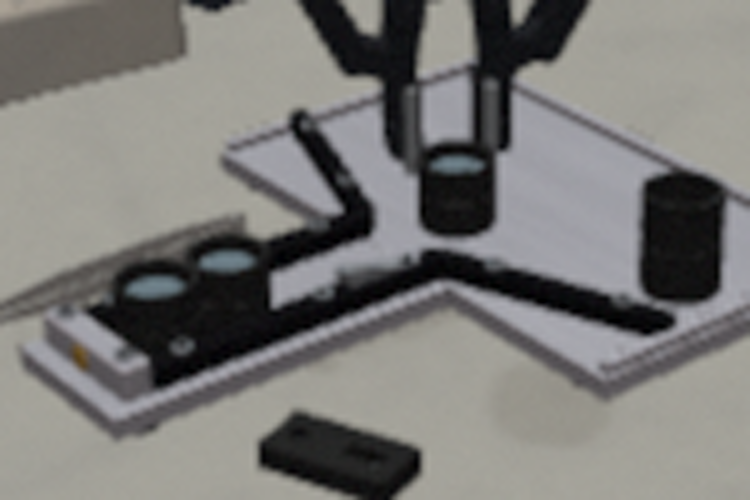

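>>> {"op": "send_rows", "data": {"rows": [{"travel": [0.026,-0.002,0],"dr": [0,0,0],"fingers": 0.74},{"travel": [0,0,0],"dr": [0,0,0],"fingers": 0.74},{"travel": [-0.06,0,0],"dr": [0,0,0],"fingers": 0.74},{"travel": [-0.1,0,-0.12],"dr": [0,0,0.07],"fingers": 0.9},{"travel": [0,0,-0.12],"dr": [0,0,0.07],"fingers": 0.9},{"travel": [0,0,0],"dr": [0,0,0.07],"fingers": 0.9},{"travel": [0,0,0],"dr": [0,0,0.07],"fingers": 0.9},{"travel": [0,0,0],"dr": [0,0,0.07],"fingers": 0.9},{"travel": [0,0,0],"dr": [0,0,0.07],"fingers": 0.9},{"travel": [0,0,0],"dr": [0,0,0.07],"fingers": 0.9}]}}

```text
time: 16.15
position: [0.5924, -0.0796, 0.2602]
orientation: [0.854, 0.521, 0.002, 0.001]
force: [0.3, -0.0, -0.3]
gripper_width: 0.0087
grasp_force: 0.0
```

```bash
python3 -c "
from h import *
print('tube before last 6.5mm',tr('side',c2o((457,165),160,150,5),40))
go(-78,0,200)"
```

```text
tube before last 6.5mm [-31.3  -2.8]
t 16.15 tray [-64.6 -57.4] z 260.2 w 0.0087 F [ 0.3 -0.  -0.3]
dr [ 0.0015 -0.001   0.0073] travel [-0.0538 -0.2297  0.2408]
```

>>> {"op": "send_rows", "data": {"rows": [{"travel": [-0.027,-0.117,0],"dr": [0.001,-0.001,0.007],"fingers": 0.9},{"travel": [-0.027,-0.117,0],"dr": [0,0,0],"fingers": 0.9},{"travel": [0,0,0.0],"dr": [0,0,0],"fingers": 0.9},{"travel": [0,0,0.12],"dr": [0,0,0],"fingers": 0.9},{"travel": [0,0,0.12],"dr": [0,0,0],"fingers": 0.9},{"travel": [0,0,0],"dr": [0,0,0],"fingers": 0.9}]}}

```text
time: 16.75
position: [0.5328, -0.0643, 0.1972]
orientation: [0.856, 0.517, -0.002, -0.001]
force: [-0.1, 0.7, 0.0]
gripper_width: 0.0083
grasp_force: 0.0
```

```bash
python3 -c "
from h import *
go(25.5,0.5,200)"
```

```text
t 16.75 tray [-79.1   2.4] z 197.2 w 0.0083 F [-0.1  0.7  0. ]
dr [-0.0021  0.0011  0.0034] travel [ 0.4185  0.0075 -0.0114]
```

>>> {"op": "send_rows", "data": {"rows": [{"travel": [0.03,0.004,-0.008],"dr": [-0.001,0.001,0.003],"fingers": 0.9},{"travel": [0.03,0.003,0],"dr": [0,0,0],"fingers": 0.9},{"travel": [0.03,0,0],"dr": [0,0,0],"fingers": 0.9},{"travel": [0.03,0,0],"dr": [0,0,0],"fingers": 0.9},{"travel": [0.03,0,0],"dr": [0,0,0],"fingers": 0.9},{"travel": [0.03,0,0],"dr": [0,0,0],"fingers": 0.9},{"travel": [0.03,0,0],"dr": [0,0,0],"fingers": 0.9}]}}

```text
time: 17.45
position: [0.56, -0.0171, 0.2022]
orientation: [0.857, 0.515, 0.002, 0.0]
force: [0.2, -0.8, 0.3]
gripper_width: 0.0086
grasp_force: 0.3
```

```bash
python3 -c "
from h import *
go(20,0.5,200)"
```

```text
t 17.45 tray [-24.7   0.5] z 202.2 w 0.0086 F [ 0.2 -0.8  0.3]
dr [ 0.0011 -0.0011  0.0008] travel [1.787e-01 1.000e-04 8.600e-03]
```

>>> {"op": "send_rows", "data": {"rows": [{"travel": [0.03,0,0.004],"dr": [0,0,0],"fingers": 0.9},{"travel": [0.03,0,0],"dr": [0,0,0],"fingers": 0.9},{"travel": [0.03,0,0],"dr": [0,0,0],"fingers": 0.9},{"travel": [0.03,0,0],"dr": [0,0,0],"fingers": 0.9},{"travel": [0.03,0,0],"dr": [0,0,0],"fingers": 0.9},{"travel": [0.015,0,0],"dr": [0,0,0],"fingers": 0.9},{"travel": [0.006,0,0],"dr": [0,0,0],"fingers": 0.9},{"travel": [0,0,0],"dr": [0,0,0],"fingers": 0.9}]}}

```text
time: 18.25
position: [0.5798, 0.0202, 0.2011]
orientation: [0.857, 0.515, 0.002, 0.0]
force: [-0.3, -0.1, -1.0]
gripper_width: 0.0086
grasp_force: 0.0
```

```bash
python3 -c "
from h import *
go(25,0.5,200)"
```

```text
t 18.25 tray [17.5  0.7] z 201.1 w 0.0086 F [-0.3 -0.1 -1. ]
dr [ 0.001  -0.0011  0.0008] travel [0.03   0.0006 0.0044]
```

Now small steps, watching the force.

>>> {"op": "send_rows", "data": {"rows": [{"travel": [0.008,0,0],"dr": [0,0,0],"fingers": 0.9},{"travel": [0.008,0,0],"dr": [0,0,0],"fingers": 0.9},{"travel": [0.004,0,0],"dr": [0,0,0],"fingers": 0.9},{"travel": [0,0,0],"dr": [0,0,0],"fingers": 0.9}]}}

```text
time: 18.65
position: [0.5822, 0.0244, 0.2011]
orientation: [0.857, 0.515, 0.002, 0.0]
force: [-0.4, -0.4, -0.4]
gripper_width: 0.0087
grasp_force: 0.1
```

>>> {"op": "send_rows", "data": {"rows": [{"travel": [0.004,0,0],"dr": [0,0,0],"fingers": 0.9},{"travel": [0,0,0],"dr": [0,0,0],"fingers": 0.9}]}}

```text
time: 18.85
position: [0.5826, 0.0252, 0.2012]
orientation: [0.857, 0.515, 0.002, 0.0]
force: [-0.9, 0.3, -1.4]
gripper_width: 0.0087
grasp_force: 0.3
```

>>> {"op": "send_rows", "data": {"rows": [{"travel": [0.004,0,0],"dr": [0,0,0],"fingers": 0.9},{"travel": [0,0,0],"dr": [0,0,0],"fingers": 0.9}]}}

```text
time: 19.05
position: [0.5831, 0.0262, 0.2012]
orientation: [0.857, 0.515, 0.002, 0.0]
force: [-1.4, -1.1, -0.2]
gripper_width: 0.0087
grasp_force: 0.3
```

```bash
python3 -c "
from h import *
go(25,0.5,200)"
```

```text
t 19.05 tray [24.5  0.5] z 201.2 w 0.0087 F [-1.4 -1.1 -0.2]
dr [ 0.0011 -0.0012  0.0007] travel [0.0021 0.0001 0.0048]
```

>>> {"op": "send_rows", "data": {"rows": [{"travel": [0.004,0,0],"dr": [0,0,0],"fingers": 0.9},{"travel": [0,0,0],"dr": [0,0,0],"fingers": 0.9}]}}

```text
time: 19.25
position: [0.5835, 0.0268, 0.2011]
orientation: [0.857, 0.515, 0.001, 0.0]
force: [-0.5, -1.5, 0.2]
gripper_width: 0.0085
grasp_force: 0.7
```

>>> {"op": "send_rows", "data": {"rows": [{"travel": [0.004,0,0],"dr": [0,0,0],"fingers": 0.9},{"travel": [0,0,0],"dr": [0,0,0],"fingers": 0.9}]}}

```text
time: 19.45
position: [0.5838, 0.0271, 0.2011]
orientation: [0.857, 0.515, 0.001, 0.001]
force: [-0.7, -3.6, 1.2]
gripper_width: 0.0085
grasp_force: 2.2
```

```bash
python3 -c "
from h import *
go(25,0.5,200)"
```

```text
t 19.45 tray [25.5  0.3] z 201.1 w 0.0085 F [-0.7 -3.6  1.2]
dr [ 0.0009 -0.0004  0.0003] travel [-0.0021 -0.0006  0.0042]
```

>>> {"op": "send_rows", "data": {"rows": [{"travel": [0.004,0,0],"dr": [0,0,0],"fingers": 0.9},{"travel": [0,0,0],"dr": [0,0,0],"fingers": 0.9}]}}

```text
time: 19.65
position: [0.5841, 0.0273, 0.201]
orientation: [0.857, 0.514, 0.0, 0.001]
force: [-3.0, -6.7, 2.5]
gripper_width: 0.0088
grasp_force: 3.2
```

>>> {"op": "send_rows", "data": {"rows": [{"travel": [-0.03,0,0],"dr": [0,0,0],"fingers": 0.9},{"travel": [-0.06,0,0],"dr": [0,0,0],"fingers": 0.9},{"travel": [-0.05,0,-0.12],"dr": [0,0,0],"fingers": 0.9},{"travel": [-0.1,0,-0.15],"dr": [0,0,0],"fingers": 0.9},{"travel": [-0.1,0,-0.15],"dr": [0,0,0],"fingers": 0.9},{"travel": [-0.1,0,-0.1],"dr": [0,0,0],"fingers": 0.9},{"travel": [0,0,0],"dr": [0,0,0],"fingers": 0.9}]}}

```text
time: 20.35
position: [0.5321, -0.0726, 0.3343]
orientation: [0.859, 0.513, 0.003, 0.003]
force: [0.0, -0.4, 1.0]
gripper_width: 0.0085
grasp_force: 0.0
```

```bash
python3 -c "
from h import *
go(25,0.5,200)
c=np.zeros((600,800,3),np.uint8)
c[:330,:480]=cv2.resize(eyes.snapshot('side')[160:270,155:315,::-1],None,fx=3,fy=3,interpolation=2)
c[:400,480:]=cv2.resize(eyes.snapshot('top')[150:250,180:260,::-1],None,fx=4,fy=4,interpolation=2)
cv2.imwrite('pics/c7.png',c[:400])
"
```

```text
t 20.35 tray [-86.8  -0.9] z 334.3 w 0.0085 F [ 0.  -0.4  1. ]
dr [ 0.0041 -0.0012 -0.002 ] travel [ 0.4471 -0.0058  0.5372]
```

View pics/c7.png

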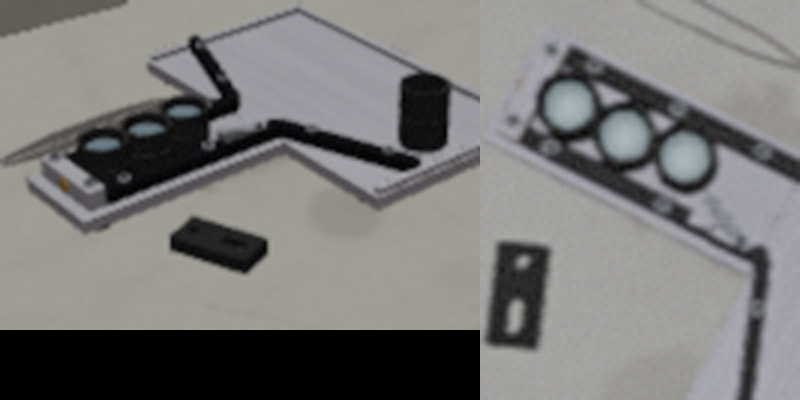

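The last view shows three lenses in a row against the stop, at (570,105), (627,137) and (685,158). The pawl lies across the slot from (740,240) to (708,198), at the same angle as in the first picture, so it is shut. The tall tube, base and tweezers are where they were.

```bash
python3 -c "
from rig import r
print(r.sign_off())"
```

```text
the job is handed in; nothing more can be done
None
```

All three short tubes are in the slot against the stop with the pawl shut behind the last one, the tall tube and the things beside the slot show no movement, and the job was handed in at about 20 s; the pawl was checked in the pictures only after the third tube, not after each of the first two.

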